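Set up a column station on the base board

ROBOT

A 6-joint arm with a two-finger parallel gripper is mounted at the origin on the work surface. World frame = base frame: x ahead of the robot, y to its left, z up, the work surface at z = 0. Lengths are in m, angles in rad, forces in N, time in s.
With the tool pointing down it reaches from about 0.35 to 0.875 m from the base axis. Payload 15.5 kg.
Tool frame: the origin (TCP) lies at the very end of the fingers, on their centre line; the grasp point (between the pads) lies 19 mm behind it; z points along the fingers, y is the direction in which the jaws open and shut (so a half turn about z gives the same grasp; the last joint's range is limited). The gripper opens to 85 mm and grips with 20 to 120 N. Pads are 22 mm wide; open, the fingers measure 114 mm over their backs; the gripper's body (76 mm by 85 mm) begins 54 mm behind the grasp point. The pads swing forward as they close: fully open they stand 13 mm farther back than shut.
Start: joints at [-0.096, 0.494, 1.345, -0, 1.302, -0.096], TCP at [0.625, 0, 0.231] pointing down, gripper open.
Joint ranges: [-2.91, 2.91], [-0.82, 2.16], [0.22, 2.67], [-1.22, 4.37], [0.12, 2.79], [-3.08, 3.08]. Speed limits (rad/s): [1.89, 1.89, 2.57, 3.01, 3.01, 3.01].

INTERFACE

Orientations are given as a unit quaternion [x, y, z, w].
In Python, from bench import sense, imaging, workorder gives the robot as it stands. The module is installed in compiled form; this text tells all that it offers.
- The arm moves only by the tool servo_tool, never from a script. Its argument "plan" is text: rows parted by semicolons, each of 6 numbers parted by spaces: the shift along the tool's x, y, z in cm, then the turn, a rotation vector about the tool's x, y, z in degrees. In form: tx ty tz ax ay az; .... A call has exactly 10 rows; each row shifts and turns the pose as measured when the row begins, along the tool's axes as they then stand; what a row does not reach is not made up. A row lasts 1/8 s, in which the tool goes at most 62.5 mm and 10.7 degrees, less where a joint would pass 70% of its speed; a pose out of reach is approached as far as the arm can. A call with a gripper value outside its range is refused whole. "hand" is the gripper's target within -1 to 1 (fully open at 1, half-way at 0, shut at -1), set as the call begins (left out, the last holds). The fingers move at their own pace and stop on an object; "force" is the grip in N (left out, the last holds). Time passes only in rows, so rows that do not move let the fingers close, or fill a call up. It gives the time, the measured TCP pose, the force and the opening at its end, in the units of the state.
- sense(): the state, without advancing time (a new reading comes with each control period).
- imaging.snapshot(name): name is "scene" or "side" or "wrist"; returns (picture, depth): 420x560x3 uint8, blue, green, red; 420x560 float32, m along the optical axis (not along the pixel's ray), 0 where there is no reading.
- imaging.camera_model(name): a dict with "K" (3x3 intrinsics, pixels), "xyz" and "rotation" of the camera in the world. Camera axes: x right, y up, looking along -z (the intrinsics and any distortion apply to the point x, -y, -z); pixel columns grow to the right and rows downward; lengths in m; the calibration is good to about 2 mm. A picture is of the moment at which its call begins: read the wrist's pose just before it. camera_model takes no time and is no camera call; for the wrist camera it gives the pose at the moment of the call.
- workorder.hand_in(): hands the job in, once; it reports no verdict.
Trained networks look in the newest picture that a camera, given by its name, has taken for a name from the list of things; names that differ only in an ending like _2 or _b are one class to them, and where a whole thing is asked for, a point or a joint stands for the part that bears it (a point fixed in the world has none). Each returns a list of dicts, best first, with "p" (0 to 1); they miss things now and then, are a little off and sometimes report something else, mostly with a low value. They report only what shows in the picture. A call takes as long as a camera call. They do not tell look-alikes from the thing itself.
- imaging.trace(camera, thing): "mask" (420x560 bool, what is visible of it).
- imaging.tip_of(camera, thing): "point" ([x, y, z] in m, in the coordinates of the camera as it stood for that picture, good to about 4 mm: a listed point, or the origin of a listed thing).
The state is a dict: "clock": time; "joint_positions": joint angles; "dq": joint speeds; "joint_torque": joint torques, N m; "eef_pos": TCP position; "orientation": TCP orientation; "wrist_force": force on the tool from outside, world axes, zero at the start; "ft_torque": the same for the moment, N m; "opening": finger opening in m.
Only numpy, scipy, OpenCV 4.12 (cv2) and the standard library are available. Lean on these libraries where they do the work, as an engineer would, in place of code of your own. Each camera call takes 0.05 s, during which the arm holds its last target.

TASK

On the white base board, first stand the open frosted jar on the marked ring between the aluminium block and the black vacuum port, then fit the resin column on top of it, plug in the mouth and collar flat on the rim. Stand the capped rinse bottle on the ring behind the block and the small steel cup on the ring behind the port (behind: away from the robot), at any time. All stand upright in the middle of their rings and are let go; do not shift or tip the lidded jar, flask or tube rack.

Things in the scene. Friction and masses are not known exactly. Their poses are not given: they have to be found in the camera images.
- board: Fixed white board 195 (x) by 290 (y) by 6 mm on the bench, yaw within 0.15 rad. Origin on the underside below the front row's middle ring (the jar's); x points away from the robot (behind), y left; it spans x -50 to 145. Front row x = 0: fixed fittings at y = +95 and -95, that ring between. Back row x = 95: empty rings at y = -95, 0 (stays empty), 95. Rings: flat grey print, 78 mm outside
- block: Fixed square aluminium block on the left or right end of the board's front row: 58 by 58 mm, 40 tall, four dark holes in its top. Origin at the centre of its underside, on the board's top; axes parallel to the board's. The centre of the ring behind it is at x = +95 mm, y = 0 in its frame
- port: Fixed round black vacuum port on the other end of the front row: 60 mm diameter, 30 tall, a thin steel nozzle in its middle up to 52. Origin at the centre of its underside, on the board's top; axes parallel to the board's. The centre of the ring behind it is at x = +95 mm, y = 0 in its frame
- jar: Loose open round frosted jar, 60 mm outside diameter, 60 tall, 4 mm wall (mouth 52), about 70 g. Origin at the centre of its underside, z up. Starts standing on the bench beside the board, like the other loose things
- column: Loose resin column, 110 mm tall, about 100 g, round: from below a tapered plug (36 to 46 mm wide, z 0-14), a frosted collar 66 wide (z 14-20), a slim barrel 23 wide, brown below (z 20-68), an open reservoir (z 68-110, 36 outside from z 80 up, 3 mm wall) to grip from above. Origin at the centre of the plug's underside; starts standing on it. Seated, its origin is 46 mm above the jar's
- bottle: Loose white rinse bottle, closed: round body 44 mm diameter up to 65 mm, shoulder, white screw cap 28 mm diameter from 83 to 105 mm height (can be gripped by the cap or the body); about 140 g. Origin at the centre of its underside, z up
- cup: Loose small open steel cup, 44 mm diameter at the foot, 48 mm at the rim, 38 mm tall, 3 mm wall, about 80 g. Origin at the centre of its underside, z up
- lidded_jar: Bystander, to be left alone: closed frosted jar with a white screw lid, 63 mm diameter, 64 mm tall, standing among the things. Origin at the centre of its underside
- flask: Bystander, to be left alone: small conical grey-green glass flask, 62 mm wide at the foot, narrowing to a 22 mm neck with a 28 mm lip, 85 mm tall. Origin at the centre of its underside
- tube_rack: Bystander, to be left alone: grey plastic tube rack, 46 by 66 mm, 40 mm tall (52 mm with its two tubes). Origin at the centre of its underside. (Larger fixed equipment stands only along the bench's back, beyond x = 0.70 m, and sides, beyond |y| = 0.54 m.)
Things that resemble listed ones, but are neither listed nor needed, are in the scene too. What is shaped like the jar but yellow is not meant.

How it is judged:
By the outcome, as a careful person would: the job done as asked, in the order asked, and still so for the second after the job is handed in, with the robot touching nothing.
It also fails if it takes over 96 s, if anything falls off the work surface, if the arm or the gripper's body presses on something with over 40 N, if the wrist force passes 120 N, or if a joint passes its speed limit or range.

## Working session

There is one attempt and no reset: what is moved stays moved. The work goes in short steps, Python scripts to look and compute and a tool call to move; the robot and the scene stay as the last step left them, time stands still between calls to the robot, and variables do not carry over. Pictures are saved under pics/ and viewed, and the job is handed in when it is done.

Besides the shell and the picture viewer there is one more tool, called after "Emit:" as a command line: name --argument value ..., lists and objects as JSON in quotes. servo_tool: Moves the arm, as the interface text tells. Its arguments: {"type":"object","properties":{"plan":{"type":"string"},"hand":{"type":"number"},"force":{"type":"number"}},"required":["plan"]}

```bash
mkdir -p pics; python3 - <<'E'
from bench import sense, imaging
import cv2,numpy as np
print(sense())
for n in ["scene","side","wrist"]:
    p,d=imaging.snapshot(n); cv2.imwrite(f"pics/{n}0.png",p); np.savez(f"{n}0.npz",p=p,d=d)
    m=imaging.camera_model(n); print(n,m)
E
```

```text
{'clock': 0.0, 'joint_positions': array([-9.55155605e-02,  4.94174204e-01,  1.34614571e+00,  1.02045055e-06,
        1.30249132e+00, -9.55196464e-02]), 'dq': array([ 7.21056784e-05,  2.74534265e-04, -3.80816193e-04, -2.20660334e-03,
       -1.33573305e-04, -1.11383948e-03]), 'joint_torque': array([-2.68344644e-03, -8.82162237e+01, -3.83866239e+01, -4.40739132e-04,
        1.02696815e-02,  1.38197843e-04]), 'eef_pos': array([6.24635282e-01, 2.87493723e-05, 2.30700896e-01]), 'orientation': array([ 7.07105301e-01,  7.07107999e-01, -3.87399753e-04, -4.70271314e-04]), 'wrist_force': array([-0.03513291,  0.10597973,  1.01673993]), 'ft_torque': array([0.04069077, 0.02763288, 0.02666307]), 'opening': 0.0852954488984326}
scene {'K': array([[454.28931433,   0.        , 274.70943364],
       [  0.        , 454.28931433, 210.68198375],
       [  0.        ,   0.        ,   1.        ]]), 'xyz': array([1.17254179, 0.55402035, 0.68882088]), 'rotation': array([0.2147106 , 0.39613555, 0.79460749, 0.40690898])}
side {'K': array([[442.43572987,   0.        , 277.79619349],
       [  0.        , 442.43572987, 216.28643917],
       [  0.        ,   0.        ,   1.        ]]), 'xyz': array([0.30207973, 0.98020669, 0.73450361]), 'rotation': array([-0.03882496,  0.4412816 ,  0.89080706, -0.10112344])}
wrist {'K': array([[297.53054582,   0.        , 271.06728014],
       [  0.        , 297.53054582, 210.99600978],
       [  0.        ,   0.        ,   1.        ]]), 'xyz': array([0.62496922, 0.07290942, 0.37353752]), 'rotation': array([-1.46332217e-01,  5.83623906e-04,  1.86192590e-04,  9.89235314e-01])}
```

View pics/scene0.png

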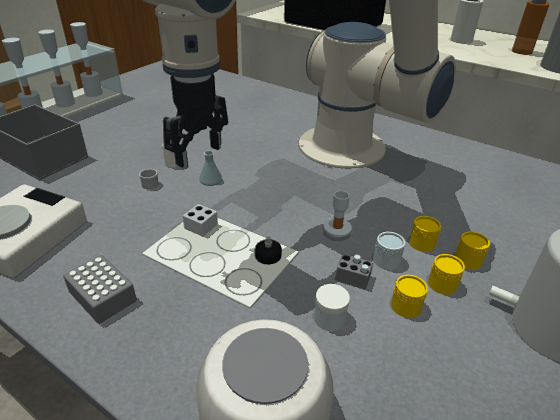

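View pics/side0.png

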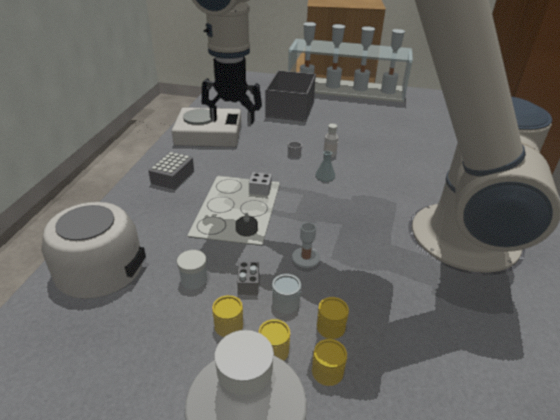

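View pics/wrist0.png

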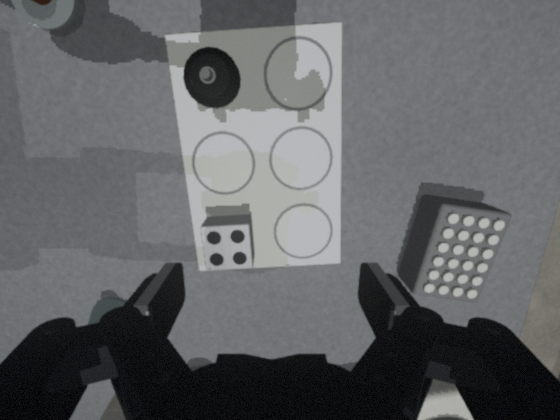

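```bash
cat > h.py <<'E'
from bench import sense, imaging, workorder
import cv2,numpy as np
from scipy.spatial.transform import Rotation as R
def snap(n,save=None):
    m=imaging.camera_model(n); p,d=imaging.snapshot(n)
    if save: cv2.imwrite(f"pics/{save}.png",p)
    return p,d,m
def cloud(d,m):
    v,u=np.mgrid[:d.shape[0],:d.shape[1]]; K=m["K"]
    c=np.stack([(u-K[0,2])/K[0,0]*d,-(v-K[1,2])/K[1,1]*d,-d],-1)
    return c@R.from_quat(m["rotation"]).as_matrix().T+m["xyz"]
def proj(P,m):
    c=(np.asarray(P)-m["xyz"])@R.from_quat(m["rotation"]).as_matrix(); K=m["K"]
    return np.stack([K[0,2]-K[0,0]*c[...,0]/c[...,2],K[1,2]+K[1,1]*c[...,1]/c[...,2]],-1)
def tow(pt,m): return R.from_quat(m["rotation"]).apply(pt)+m["xyz"]
E
python3 - <<'E'
from h import *
np.set_printoptions(precision=4,suppress=True)
for n in ["scene","side"]:
    p,d,m=snap(n); W=cloud(d,m)
    np.savez(n+"W.npz",W=W,d=d,p=p)
    for t in ["jar","column","bottle","cup","lidded_jar","flask","tube_rack","board","block","port"]:
        for r in imaging.tip_of(n,t)[:2]: print(n,t,round(r["p"],2),tow(r["point"],m),proj(tow(r["point"],m),m).astype(int))
p,d,m=snap("wrist")
for t in ["board","block","port"]:
  for r in imaging.tip_of("wrist",t)[:2]: print("wrist",t,round(r["p"],2),tow(r["point"],m))
W=cloud(d,m);np.savez("wristW.npz",W=W,d=d,p=p)
for u,v in [(169,35),(341,24),(340,262),(200,270),(440,180)]: print(u,v,W[v+ (5 if v<100 else -5),u+(4 if u<250 else -4)])
print(sense()["clock"])
E
```

```text
scene jar 0.86 [0.4047 0.4604 0.0041] [442 282]
scene jar 0.81 [0.3107 0.3765 0.0057] [420 243]
scene column 0.78 [0.391  0.1975 0.0041] [335 232]
scene bottle 0.65 [ 0.3966 -0.3459  0.0034] [172 163]
scene cup 0.78 [ 0.5137 -0.3068  0.0046] [151 185]
scene cup 0.45 [ 0.3977 -0.3431  0.0005] [172 164]
scene lidded_jar 0.6 [0.6306 0.3181 0.0084] [330 317]
scene flask 0.69 [ 0.3948 -0.199   0.0023] [210 179]
scene tube_rack 0.84 [0.5092 0.3025 0.0016] [352 280]
scene board 0.86 [ 0.5661  0.0229 -0.0001] [232 243]
scene block 0.77 [ 0.5705 -0.0702  0.009 ] [201 226]
scene port 0.86 [0.5573 0.1155 0.0084] [267 254]
side jar 0.98 [0.3053 0.3798 0.002 ] [331 326]
side jar 0.83 [ 0.4124  0.3386 -0.0001] [284 302]
side bottle 0.59 [ 0.3983 -0.3406 -0.0001] [329 153]
side cup 0.67 [ 0.5141 -0.3039 -0.001 ] [293 155]
side lidded_jar 0.75 [0.6225 0.3211 0.0033] [196 279]
side flask 0.59 [ 0.3954 -0.1972 -0.0008] [324 176]
side tube_rack 0.93 [0.503  0.3009 0.0007] [249 283]
side board 0.6 [ 0.5638  0.0281 -0.0017] [253 210]
side block 0.79 [ 0.5713 -0.0748  0.0032] [260 188]
side port 0.84 [0.557  0.1184 0.0122] [247 226]
wrist board 0.66 [0.5652 0.0241 0.0023]
wrist block 0.71 [ 0.5747 -0.0721  0.0064]
wrist block 0.32 [ 0.5156 -0.3118  0.0008]
wrist port 0.76 [0.5571 0.1152 0.0116]
169 35 [0.5174 0.1579 0.0071]
341 24 [0.6969 0.169  0.0056]
340 262 [ 0.7129 -0.1033  0.0066]
200 270 [ 0.5334 -0.1154  0.0065]
440 180 [0.8338 0.0075 0.0003]
1.45
```

```bash
python3 - <<'E'
from h import *
from scipy.optimize import least_squares
np.set_printoptions(precision=4,suppress=True)
Ws={n:np.load(n+"W.npz") for n in ["scene","side","wrist"]}
# name, approx, z band, radius, 
for name,c,zb,r in [("jar",(.412,.339),(.045,.066),.03),("jarlow",(.412,.339),(.01,.045),.03),("colres",(.391,.1975),(.085,.108),.018),("colcollar",(.391,.1975),(.0145,.0195),.033),("cap",(.397,-.343),(.085,.104),.014),("body",(.397,-.343),(.01,.06),.022),("cup",(.514,-.305),(.005,.036),.0235),("port",(.557,.1165),(.012,.034),.03)]:
  for n in Ws:
    W=Ws[n]["W"];d=Ws[n]["d"]
    k=(d>0)&(np.hypot(W[...,0]-c[0],W[...,1]-c[1])<r+.018)&(W[...,2]>zb[0])&(W[...,2]<zb[1])
    P=W[k]
    if len(P)<15: print(name,n,len(P));continue
    f=least_squares(lambda q:np.hypot(P[:,0]-q[0],P[:,1]-q[1])-r,c,loss="soft_l1",f_scale=.002)
    print(name,n,len(P),f.x,"rms",np.sqrt(np.mean(f.fun**2)),"zmax",P[:,2].max())
# tops
for name,c,z,rr in [("coltop",(.391,.1975),.106,.03),("captop",(.397,-.343),.1,.03),("lid",(.625,.32),.06,.045),("flasklip",(.395,-.198),.08,.03)]:
  for n in Ws:
    W=Ws[n]["W"];d=Ws[n]["d"]
    k=(d>0)&(np.hypot(W[...,0]-c[0],W[...,1]-c[1])<rr)&(W[...,2]>z-.003)
    P=W[k]
    if len(P)>5: print(name,n,len(P),(P.max(0)+P.min(0))/2,np.ptp(P,0))
# board in wrist
p=Ws["wrist"]["p"];W=Ws["wrist"]["W"];d=Ws["wrist"]["d"]
k=(d>0)&(W[...,2]>.0035)&(W[...,2]<.06)&(abs(W[...,0]-.61)<.15)&(abs(W[...,1]-.02)<.2)
P=W[k][:,:2].astype(np.float32)
print("board hull",cv2.minAreaRect(P*1000))
k&=(W[...,2]>.042)&(W[...,2]<.05)&(abs(W[...,1]+.07)<.06)
print("block",cv2.minAreaRect(W[k][:,:2].astype(np.float32)*1000),k.sum())
E
```

```text
jar scene 574 [0.4121 0.3357] rms 0.009920990699561082 zmax 0.06587599126829558
jar side 600 [0.4113 0.3401] rms 0.010740403892351908 zmax 0.06309657981535177
jar wrist 0
jarlow scene 340 [0.4105 0.3354] rms 0.0011262919848953402 zmax 0.044764722804991774
jarlow side 308 [0.4118 0.3381] rms 0.0009083110244124012 zmax 0.04469605059482851
jarlow wrist 0
colres scene 180 [0.3907 0.1984] rms 0.0019841227739106904 zmax 0.10793390927500979
colres side 207 [0.391  0.2021] rms 0.0018711110358187511 zmax 0.10799558208554672
colres wrist 0
colcollar scene 17 [0.3884 0.1976] rms 0.0012936685526408402 zmax 0.01947455310195656
colcollar side 186 [0.391  0.1946] rms 0.009022470974583799 zmax 0.019497403118227674
colcollar wrist 431 [0.3951 0.2065] rms 0.005989049061695799 zmax 0.019497971592833008
cap scene 2
cap side 63 [ 0.4004 -0.3412] rms 0.003299564256548189 zmax 0.10393603933170159
cap wrist 0
body scene 165 [ 0.3981 -0.3451] rms 0.0022794987749175802 zmax 0.05961196083002074
body side 160 [ 0.3998 -0.3412] rms 0.0022154587848398207 zmax 0.05971474488169781
body wrist 348 [ 0.3994 -0.3436] r
[... 434 characters left out ...]
584311897 zmax 0.0339991302654683
coltop scene 142 [0.3908 0.1988 0.1098] [0.0388 0.0342 0.0134]
coltop side 97 [0.3912 0.2008 0.1073] [0.0348 0.0372 0.0084]
captop side 44 [ 0.3998 -0.3392  0.1026] [0.0263 0.0352 0.0111]
lid scene 785 [0.6304 0.3162 0.0641] [0.0623 0.0615 0.0141]
lid side 490 [0.6299 0.3191 0.062 ] [0.0637 0.064  0.01  ]
flasklip scene 64 [ 0.3961 -0.1983  0.0848] [0.0255 0.0249 0.015 ]
flasklip side 38 [ 0.396  -0.1945  0.0822] [0.0241 0.0269 0.0081]
board hull ((613.4115600585938, 26.477828979492188), (195.0519561767578, 289.8794860839844), 3.5210611820220947)
block ((571.8341064453125, -71.03321838378906), (58.23025894165039, 58.315711975097656), 3.9080417156219482) 2171
```

```bash
python3 - <<'E'
from h import *
a=np.load("sideW.npz")["p"];b=np.load("sceneW.npz")["p"]
x=cv2.resize(a[210:390,170:370],None,fx=2,fy=2,interpolation=2);y=cv2.resize(b[120:200,120:240],None,fx=3,fy=3,interpolation=2)
z=np.zeros((600,800,3),np.uint8);z[:360,:400]=x;z[:240,400:760]=y
c=a[110:190,270:360];c=cv2.resize(c,None,fx=4,fy=4,interpolation=2);z[250:570,420:780]=c
cv2.imwrite("pics/c1.png",z)
E
```

```text
(no output)
```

View pics/c1.png

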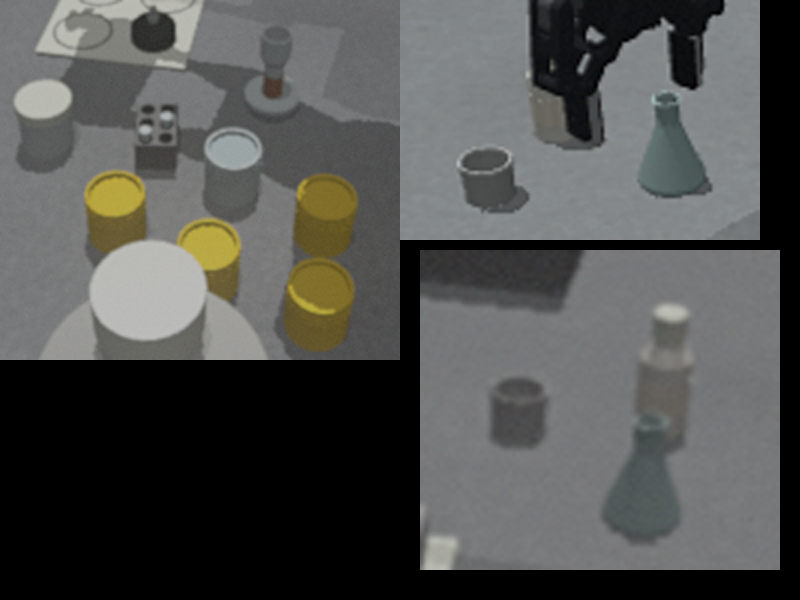

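```bash
python3 - <<'E'
from h import *
P=[]
for n in ["scene","side"]:
    z=np.load(n+"W.npz"); W=z["W"][z["d"]>0]; P.append(W)
P=np.concatenate(P)
def clr(c,rmin,zmin,zmax=.3):
    q=P[(P[:,2]>zmin)&(P[:,2]<zmax)]; v=q[:,:2]-c; r=np.hypot(*v.T); k=(r>rmin)&(r<.09); v=v[k]
    for a in range(0,180,15):
        t=np.deg2rad(a); al=abs(v@[np.cos(t),np.sin(t)]); pe=abs(v@[-np.sin(t),np.cos(t)])
        s=al[pe<.015]; print(a,round(s.min()*1000) if len(s) else None,end="; ")
    print()
clr((.4115,.337),.037,.02)
clr((.391,.1995),.04,.02)
clr((.5145,-.310),.033,.01,.1)
z=np.load("scene"+"W.npz"); 
z=np.load("sideW.npz"); print([z["W"][v,u].round(3) for u,v in [(228,300),(275,326),(333,302),(330,347)]])
E
```

```text
0 65; 15 None; 30 None; 45 None; 60 None; 75 None; 90 None; 105 None; 120 None; 135 None; 150 71; 165 64; 
0 None; 15 None; 30 None; 45 None; 60 None; 75 None; 90 None; 105 None; 120 None; 135 None; 150 None; 165 None; 
0 None; 15 None; 30 None; 45 None; 60 None; 75 None; 90 None; 105 None; 120 None; 135 None; 150 None; 165 None; 
[array([0.518, 0.405, 0.054]), array([0.411, 0.445, 0.052]), array([0.31 , 0.361, 0.055]), array([0.302, 0.471, 0.055])]
```

Emit:
servo_tool --plan "4.2 -2.7 0 0 0 0;4.2 -2.7 0 0 0 0;4.2 -2.7 0 0 0 0;4.2 -2.7 0 0 0 0;4.2 -2.7 0 0 0 0;4.2 -2.7 0 0 0 0;4.2 -2.7 0 0 0 0;4.3 -2.4 0 0 0 0;0 0 0 0 0 -10;0 0 0 0 0 -10" --hand 1 --force 40

```text
clock: 2.7
eef_pos: [0.4061, 0.3477, 0.2316]
orientation: [0.571, 0.821, 0.002, 0.001]
wrist_force: [0.3, -0.7, -1.4]
opening: 0.0856
```

```bash
cat >> h.py <<'E'
def togo(x,y,z,s=None):
    s=s or sense(); r=R.from_quat(s["orientation"])
    d=r.inv().apply(np.array([x,y,z])-s["eef_pos"])*100
    M=r.as_matrix(); print("togo cm",d.round(2),"jaw yaw deg",round(np.degrees(np.arctan2(M[1,1],M[0,1])),1),"tilt tool x,y comp of down",(r.inv().apply([0,0,-1])).round(3),"t",round(s["clock"],2),"open",round(s["opening"],4), "F",s["wrist_force"].round(1))
E
python3 - <<'E'
from h import *
from scipy.optimize import least_squares
p,d,m=snap("wrist","w1"); W=cloud(d,m)
c=(.4115,.337)
for zb in [(.01,.05),(.052,.066)]:
    k=(d>0)&(np.hypot(W[...,0]-c[0],W[...,1]-c[1])<.045)&(W[...,2]>zb[0])&(W[...,2]<zb[1]); P=W[k]; print(len(P))
    if len(P)>20:
        f=least_squares(lambda q:np.hypot(P[:,0]-q[0],P[:,1]-q[1])-q[2],[*c,.03],loss="soft_l1",f_scale=.002); print(f.x, P.min(0),P.max(0))
for r in imaging.tip_of("wrist","jar")[:3]: print(r["p"],tow(r["point"],m))
togo(.4115,.337,.034)
E
```

```text
208
[0.41166979 0.33682161 0.03003507] [0.38149406 0.3397378  0.01025086] [0.43288192 0.36722778 0.04949558]
2301
[0.41161388 0.33697489 0.02158791] [0.38151722 0.30777023 0.05203659] [0.44115129 0.36730866 0.06173141]
0.93 [0.30795846 0.37455485 0.00125899]
0.9 [0.29998602 0.48282519 0.00107869]
0.8 [0.51917691 0.42249518 0.00159083]
togo cm [-1.15  0.06 19.76] jaw yaw deg 20.1 tilt tool x,y comp of down [-0.    -0.004  1.   ] t 2.8 open 0.0855 F [ 0.6 -0.  -0.5]
```

View pics/w1.png

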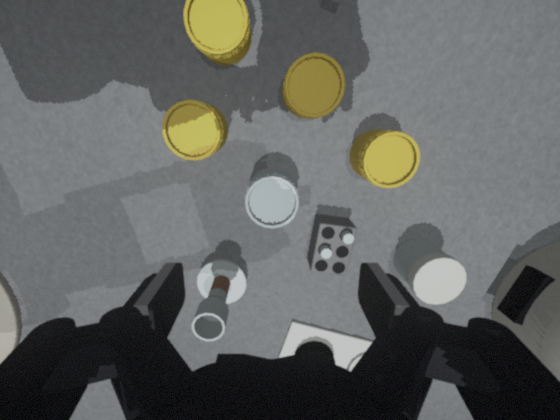

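Emit:
servo_tool --plan "-0.6 0.1 3 0 0 0;-0.5 0 5 0 0 0;0 0 5 0 0 0;0 0 3 0 0 0;0 0 2 0 0 0;0 0 1 0 0 0;0 0 0 0 0 0;0 0 0 0 0 0;0 0 0 0 0 0;0 0 0 0 0 0"

```text
clock: 4.05
eef_pos: [0.4162, 0.3381, 0.0397]
orientation: [0.587, 0.809, 0.006, 0.003]
wrist_force: [-0.8, 0.5, 0.1]
opening: 0.0854
```

```bash
python3 -c "
from h import *
togo(.4116,.3369,.027)"
```

```text
togo cm [ 0.03 -0.49  1.27] jaw yaw deg 18.1 tilt tool x,y comp of down [-0.002 -0.012  1.   ] t 4.05 open 0.0854 F [-0.8  0.5  0.1]
```

```bash
cat >> h.py <<'E'
_t=togo
def togo(x,y,z,s=None):
    s=s or sense(); _t(x,y,z,s)
    n=R.from_quat(s["orientation"]).inv().apply([0,0,-1]); print("   level turn deg ax ay",np.degrees(np.cross([0,0,1],n)).round(2)[:2])
E
echo
```

Emit:
servo_tool --plan "0 -0.3 0.6 0.7 -0.1 0;0 -0.2 0.6 0 0 0;0 0 0 0 0 0;0 0 0 0 0 0;0 0 0 0 0 0;0 0 0 0 0 0;0 0 0 0 0 0;0 0 0 0 0 0;0 0 0 0 0 0;0 0 0 0 0 0" --hand -1 --force 40

```text
clock: 5.3
eef_pos: [0.4126, 0.3373, 0.0285]
orientation: [0.587, 0.81, 0.002, 0.001]
wrist_force: [-0.4, -1.2, 10.2]
opening: 0.0585
```

```bash
python3 -c "
from h import *
togo(.4116,.3369,.150)"
```

```text
togo cm [ 1.000e-02 -5.000e-02 -1.215e+01] jaw yaw deg 18.1 tilt tool x,y comp of down [-0.001 -0.004  1.   ] t 5.3 open 0.0585 F [-0.4 -1.2 10.2]
   level turn deg ax ay [ 0.25 -0.07]
```

Emit:
servo_tool --plan "0 0 -3 0.2 0 0;0 0 -5 0 0 0;-1 0 -4 0 0 0;-4.5 0.7 0 0 0 0;-5 0.7 0 0 0 0;-5 0.7 0 0 0 0;-5 0.7 0 0 0 0;-5 0.7 0 0 0 0;-5 0.7 0 0 0 0;-3 0.7 0 0 0 0"

```text
clock: 6.55
eef_pos: [0.5651, 0.0261, 0.1473]
orientation: [0.585, 0.811, -0.001, -0.002]
wrist_force: [-0.3, 0.5, -0.2]
opening: 0.0581
```

```bash
python3 -c "
from h import *
togo(.566,.0235,.0355)"
```

```text
togo cm [-0.29  0.05 11.18] jaw yaw deg 18.3 tilt tool x,y comp of down [-0.001  0.004  1.   ] t 6.55 open 0.0581 F [-0.3  0.5 -0.2]
   level turn deg ax ay [-0.25 -0.07]
```

Emit:
servo_tool --plan "-0.3 0 2 -0.2 0 7;0 0 2 0 0 7;0 0 0 0 0 0;0 0 0 0 0 0;0 0 0 0 0 0;0 0 0 0 0 0;0 0 0 0 0 0;0 0 0 0 0 0;0 0 0 0 0 0;0 0 0 0 0 0"

```text
clock: 7.8
eef_pos: [0.5673, 0.0211, 0.1068]
orientation: [0.68, 0.733, 0.0, -0.0]
wrist_force: [0.2, 0.8, -0.3]
opening: 0.0582
```

```bash
python3 - <<'E'
from h import *
togo(.566,.0235,.0355)
p,d,m=snap("wrist","w2"); W=cloud(d,m)
a,b,mm=snap("side","s2")
k=(d>0)&(W[...,2]>.0035)&(W[...,2]<.0085)&(abs(W[...,0]-.61)<.15)&(abs(W[...,1]-.02)<.2)
print(cv2.minAreaRect(W[k][:,:2].astype(np.float32)*1000))
# jar pose from side
W=cloud(b,mm); s=sense()["eef_pos"]
k=(b>0)&(np.hypot(W[...,0]-s[0],W[...,1]-s[1])<.033)&(W[...,2]<s[2]+.01)&(W[...,2]>.05); P=W[k]
print(len(P),P.min(0),P.max(0))
from scipy.optimize import least_squares
f=least_squares(lambda q:np.hypot(P[:,0]-q[0],P[:,1]-q[1])-.03,s[:2],loss="soft_l1",f_scale=.002); print(f.x)
E
```

```text
togo cm [ 0.24 -0.12  7.13] jaw yaw deg 4.3 tilt tool x,y comp of down [-0. -0.  1.] t 7.8 open 0.0582 F [ 0.2  0.8 -0.3]
   level turn deg ax ay [ 0.02 -0.03]
((613.4024047851562, 26.08233642578125), (195.20350646972656, 290.4191589355469), 3.527268171310425)
239 [0.53740887 0.02485561 0.07748709] [0.59637436 0.05377894 0.11670779]
[0.56788733 0.02190674]
```

View pics/w2.png

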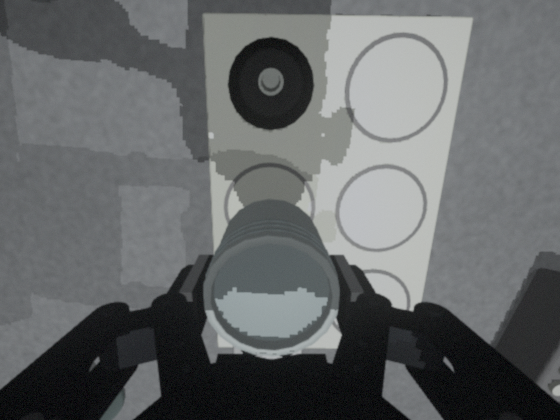

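View pics/s2.png

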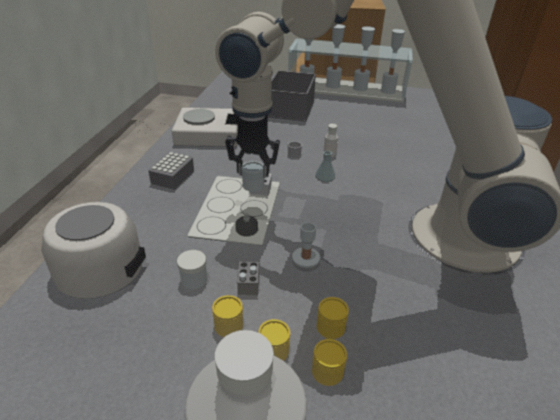

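Emit:
servo_tool --plan "0.2 -0.1 2 0 0 0;0 0 3 0 0 0;0 0 1 0 0 0;0 0 0 0 0 0;0 0 0 0 0 0;0 0 0.5 0 0 0;0 0 0 0 0 0;0 0 0 0 0 0;0 0 0 0 0 0;0 0 0 0 0 0"

```text
clock: 9.15
eef_pos: [0.5685, 0.0229, 0.0433]
orientation: [0.68, 0.733, 0.002, 0.002]
wrist_force: [0.6, -0.3, -1.2]
opening: 0.0581
```

```bash
python3 - <<'E'
from h import *
togo(.566,.0234,.0345)
E
```

```text
togo cm [ 0.07 -0.25  0.88] jaw yaw deg 4.2 tilt tool x,y comp of down [ 0.    -0.006  1.   ] t 9.15 open 0.0581 F [ 0.6 -0.3 -1.2]
   level turn deg ax ay [0.32 0.01]
```

Emit:
servo_tool --plan "0.1 -0.2 0.3 0.3 0 0;0 -0.1 0.3 0 0 0;0 0 0.2 0 0 0;0 0 0 0 0 0;0 0 0 0 0 0;0 0 0 0 0 0;0 0 0 0 0 0;0 0 0 0 0 0;0 0 0 0 0 0;0 0 0 0 0 0"

```text
clock: 10.4
eef_pos: [0.5652, 0.0238, 0.0346]
orientation: [0.68, 0.733, -0.0, -0.0]
wrist_force: [0.1, 0.9, -1.2]
opening: 0.0585
```

```bash
python3 - <<'E'
from h import *
togo(.566,.0234,.0345)
E
```

```text
togo cm [-0.04  0.08  0.01] jaw yaw deg 4.2 tilt tool x,y comp of down [0. 0. 1.] t 10.4 open 0.0585 F [ 0.1  0.9 -1.2]
   level turn deg ax ay [-0.01  0.01]
```

Emit:
servo_tool --plan "0 0 0 0 0 0;0 0 0 0 0 0;0 0 0 0 0 0;0 0 0 0 0 0;0 0 0 0 0 0;0 0 0 0 0 0;0 0 -2 0 0 0;0 0 -4 0 0 0;0 0 -5 0 0 0;0 0 -5 0 0 0" --hand 1

```text
clock: 11.65
eef_pos: [0.5631, 0.0239, 0.1955]
orientation: [0.68, 0.733, -0.003, -0.003]
wrist_force: [0.5, -0.6, -0.2]
opening: 0.0853
```

```bash
python3 - <<'E'
from h import *
from scipy.optimize import least_squares
togo(.391,.1995,.200)
for n in ["scene","side","wrist"]:
  p,d,m=snap(n,"j3"+n); W=cloud(d,m)
  for c,zb,r,l in [((.566,.0234),(.012,.066),.03,"jar"),((.391,.2),(.083,.112),.018,"col")]:
    k=(d>0)&(np.hypot(W[...,0]-c[0],W[...,1]-c[1])<r+.008)&(W[...,2]>zb[0])&(W[...,2]<zb[1]); P=W[k]
    if len(P)>20:
        f=least_squares(lambda q:np.hypot(P[:,0]-q[0],P[:,1]-q[1])-r,c,loss="soft_l1",f_scale=.002); print(n,l,len(P),f.x,P.max(0),P.min(0))
E
```

```text
togo cm [ 18.79 -15.87  -0.31] jaw yaw deg 4.2 tilt tool x,y comp of down [-0.001  0.008  1.   ] t 11.65 open 0.0853 F [ 0.5 -0.6 -0.2]
   level turn deg ax ay [-0.45 -0.05]
scene jar 728 [0.56439043 0.02257242] [0.60308517 0.05873892 0.06598898] [ 0.53337164 -0.00481447  0.01201259]
scene col 233 [0.39069459 0.19826021] [0.41069008 0.21648384 0.11176971] [0.37246267 0.1820577  0.08320649]
side jar 550 [0.56579489 0.02576387] [0.59357516 0.05952161 0.06593558] [ 0.53534658 -0.00304802  0.01213527]
side col 253 [0.39104525 0.201967  ] [0.40846923 0.22217634 0.11174505] [0.37319785 0.18214856 0.08340461]
wrist jar 2996 [0.56070446 0.02430088] [0.59504867 0.05415386 0.06599682] [ 0.53594954 -0.00587807  0.01210477]
```

View pics/j3wrist.png

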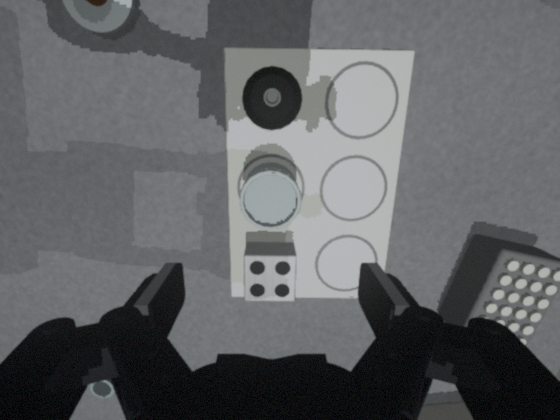

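Emit:
servo_tool --plan "3.5 -3 -0.5 -0.4 0 0;3.8 -3.2 0 0 0 0;3.8 -3.2 0 0 0 0;3.8 -3.2 0 0 0 0;3.3 -2.7 0 0 0 0;0 0 0 0 0 0;0 0 0 0 0 0;0 0 0 0 0 0;0 0 0 0 0 0;0 0 0 0 0 0"

```text
clock: 13.05
eef_pos: [0.3922, 0.1957, 0.1948]
orientation: [0.682, 0.731, -0.002, -0.001]
wrist_force: [0.6, 0.0, 0.2]
opening: 0.0853
```

```bash
python3 - <<'E'
from h import *
from scipy.optimize import least_squares
togo(.391,.2,.078)
p,d,m=snap("wrist","w4"); W=cloud(d,m)
for c,zb,r,l in [((.391,.2),(.083,.112),.018,"col"),((.391,.2),(.0145,.022),.033,"collar")]:
    k=(d>0)&(np.hypot(W[...,0]-c[0],W[...,1]-c[1])<r+.01)&(W[...,2]>zb[0])&(W[...,2]<zb[1]); P=W[k]
    if len(P)>20:
        f=least_squares(lambda q:np.hypot(P[:,0]-q[0],P[:,1]-q[1])-r,c,loss="soft_l1",f_scale=.002); print(l,len(P),f.x,P.max(0),P.min(0),(P.max(0)+P.min(0))/2)
        t=P[P[:,2]>.105]; 
        if len(t): print((t.max(0)+t.min(0))/2,np.ptp(t,0))
E
```

```text
togo cm [ 0.46 -0.04 11.68] jaw yaw deg 4.0 tilt tool x,y comp of down [0.002 0.005 1.   ] t 13.05 open 0.0853 F [0.6 0.  0.2]
   level turn deg ax ay [-0.26  0.1 ]
col 1076 [0.39082378 0.20058725] [0.4085295  0.2171136  0.11189644] [0.3737307  0.18161311 0.08304515] [0.3911301  0.19936336 0.09747079]
[0.3911301  0.19927517 0.1084826 ] [0.0347988  0.03532413 0.00682768]
collar 1642 [0.39154353 0.18761051] [0.42398167 0.23190035 0.02197093] [0.35825789 0.1772227  0.01526016] [0.39111978 0.20456153 0.01861554]
```

View pics/w4.png

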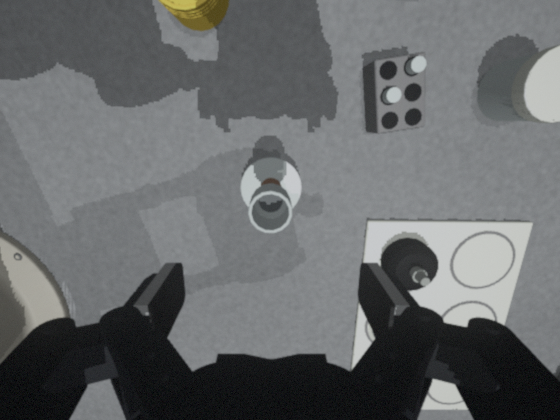

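Emit:
servo_tool --plan "0.4 0 2 -0.3 0.1 0;0 0 3 0 0 0;0 0 3 0 0 0;0 0 2 0 0 0;0 0 0 0 0 0;0 0 0 0 0 0;0 0 0.7 0 0 0;0 0 0 0 0 0;0 0 0 0 0 0;0 0 0 0 0 0"

```text
clock: 14.35
eef_pos: [0.3954, 0.1999, 0.0877]
orientation: [0.683, 0.731, 0.003, 0.002]
wrist_force: [0.4, 0.4, -0.2]
opening: 0.0852
```

```bash
python3 - <<'E'
from h import *
togo(.391,.1995,.078)
E
```

```text
togo cm [-0.01 -0.45  0.96] jaw yaw deg 3.9 tilt tool x,y comp of down [-0.002 -0.008  1.   ] t 14.35 open 0.0852 F [ 0.4  0.4 -0.2]
   level turn deg ax ay [ 0.43 -0.1 ]
```

Level and settle over the column, then close (fingers take time, so the correction happens first).

Emit:
servo_tool --plan "0 -0.3 0.5 0.4 -0.1 0;0 -0.2 0.4 0 0 0;0 0 0 0 0 0;0 0 0 0 0 0;0 0 0 0 0 0;0 0 0 0 0 0;0 0 0 0 0 0;0 0 0 0 0 0;0 0 0 0 0 0;0 0 0 0 0 0" --hand -1 --force 35

```text
clock: 15.6
eef_pos: [0.3901, 0.1996, 0.0782]
orientation: [0.682, 0.731, 0.0, 0.0]
wrist_force: [-0.9, -1.3, 2.5]
opening: 0.0336
```

```bash
python3 - <<'E'
from h import *
togo(.391,.1995,.178)
E
```

```text
togo cm [-0.01  0.09 -9.98] jaw yaw deg 3.9 tilt tool x,y comp of down [ 0. -0.  1.] t 15.6 open 0.0336 F [-0.9 -1.3  2.5]
   level turn deg ax ay [0.02 0.  ]
```

Emit:
servo_tool --plan "0 0 -3 0 0 0;0 0 -4 0 0 0;-1 1 -4 0 0 0;-3.7 3.2 0 0 0 0;-3.7 3.2 0 0 0 0;-3.7 3.2 0 0 0 0;-3.6 3.2 0 0 0 0;-2.7 2.2 0 0 0 0;0 0 0 0 0 0;0 0 0 0 0 0"

```text
clock: 16.85
eef_pos: [0.5664, 0.0213, 0.1904]
orientation: [0.682, 0.731, -0.001, -0.0]
wrist_force: [-0.8, -0.2, -1.6]
opening: 0.0333
```

```bash
python3 - <<'E'
from h import *
togo(.5655,.024,.182)
for n in ["side","scene"]:
  p,d,m=snap(n,"c5"+n); W=cloud(d,m); s=sense()["eef_pos"]
  k=(d>0)&(np.hypot(W[...,0]-s[0],W[...,1]-s[1])<.045)&(W[...,2]>.075)&(W[...,2]<.18); P=W[k]
  for a,b in [(.075,.1),(.1,.12),(.12,.13),(.13,.15),(.15,.17)]:
    q=P[(P[:,2]>a)&(P[:,2]<b)]
    if len(q): print(n,a,len(q),q.min(0),q.max(0))
E
```

```text
togo cm [ 0.28 -0.07  0.84] jaw yaw deg 4.0 tilt tool x,y comp of down [0.001 0.002 1.   ] t 16.85 open 0.0333 F [-0.8 -0.2 -1.6]
   level turn deg ax ay [-0.09  0.04]
side 0.1 12 [0.55356503 0.03033209 0.11117762] [0.57554434 0.04182692 0.11854196]
side 0.12 66 [ 0.53482435 -0.00532246  0.12336137] [0.59865765 0.05703584 0.12998156]
side 0.13 232 [ 0.53504538 -0.00832862  0.13002621] [0.59937782 0.05743199 0.14990742]
side 0.15 60 [0.55650543 0.02240103 0.15033654] [0.57863498 0.03706079 0.16995544]
scene 0.1 14 [0.56811181 0.01994829 0.11450971] [0.58550552 0.03761253 0.11921564]
scene 0.12 4 [0.58026425 0.01589633 0.12941972] [0.59607156 0.0491701  0.12989163]
scene 0.13 423 [ 0.53389568 -0.01409686  0.13052998] [0.60027754 0.05346092 0.14999622]
scene 0.15 88 [0.56044544 0.01425081 0.15031472] [0.57901524 0.03208631 0.16994577]
```

View pics/c5side.png

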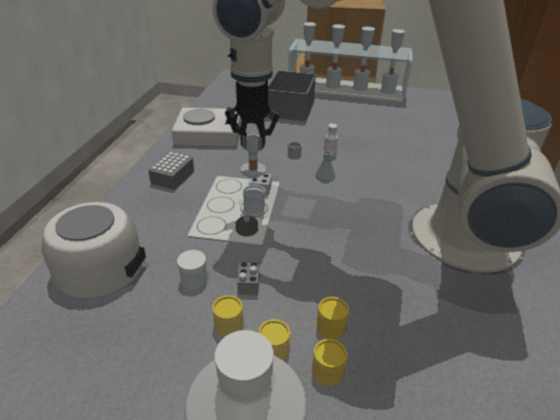

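View pics/c5scene.png

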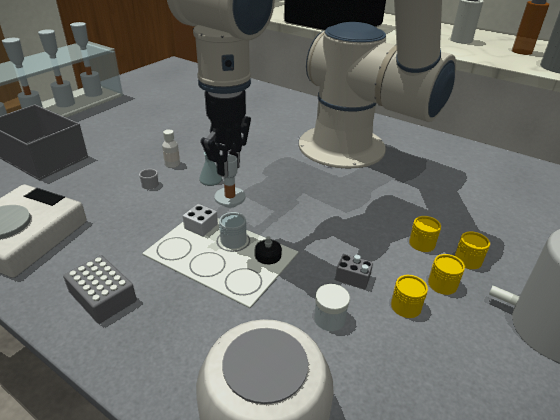

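Emit:
servo_tool --plan "0.3 -0.1 0 0 0 0;0 0 1 0 0 0;0 0 1.2 0 0 0;0 0 1 0 0 0;0 0 0.5 0 0 0;0 0 0 0 0 0;0 0 0 0 0 0;0 0 0 0 0 0;0 0 0 0 0 0;0 0 0 0 0 0"

```text
clock: 18.2
eef_pos: [0.564, 0.0262, 0.1513]
orientation: [0.681, 0.732, -0.001, -0.0]
wrist_force: [0.9, 0.3, -1.5]
opening: 0.0335
```

```bash
python3 - <<'E'
from h import *
togo(.5655,.024,.1305)
E
```

```text
togo cm [-0.23  0.13  2.08] jaw yaw deg 4.2 tilt tool x,y comp of down [0.001 0.001 1.   ] t 18.2 open 0.0335 F [ 0.9  0.3 -1.5]
   level turn deg ax ay [-0.08  0.04]
```

Emit:
servo_tool --plan "-0.2 0.1 0 0 0 0;0 0 0 0 0 0;0 0 0.5 0 0 0;0 0 0.4 0 0 0;0 0 0.3 0 0 0;0 0 0 0 0 0;0 0 0 0 0 0;0 0 0 0 0 0;0 0 0 0 0 0;0 0 0 0 0 0"

```text
clock: 19.45
eef_pos: [0.5653, 0.0242, 0.1384]
orientation: [0.681, 0.732, -0.001, -0.0]
wrist_force: [-0.2, -0.6, -1.4]
opening: 0.0338
```

```bash
python3 - <<'E'
from h import *
togo(.5655,.024,.1305)
E
```

```text
togo cm [-0.02  0.02  0.79] jaw yaw deg 4.2 tilt tool x,y comp of down [0.001 0.001 1.   ] t 19.45 open 0.0338 F [-0.2 -0.6 -1.4]
   level turn deg ax ay [-0.07  0.03]
```

Emit:
servo_tool --plan "0 0 0.3 0 0 0;0 0 0.2 0 0 0;0 0 0.2 0 0 0;0 0 0.1 0 0 0;0 0 0 0 0 0;0 0 0 0 0 0;0 0 0 0 0 0;0 0 0 0 0 0;0 0 0 0 0 0;0 0 0 0 0 0"

```text
clock: 20.7
eef_pos: [0.5655, 0.0241, 0.1302]
orientation: [0.681, 0.732, -0.0, 0.0]
wrist_force: [-0.3, 0.1, 0.7]
opening: 0.0338
```

```bash
python3 - <<'E'
from h import *
togo(.5655,.024,.1305)
E
```

```text
togo cm [-0.01 -0.   -0.03] jaw yaw deg 4.2 tilt tool x,y comp of down [0.001 0.001 1.   ] t 20.7 open 0.0338 F [-0.3  0.1  0.7]
   level turn deg ax ay [-0.03  0.05]
```

Emit:
servo_tool --plan "0 0 0 0 0 0;0 0 0 0 0 0;0 0 0 0 0 0;0 0 0 0 0 0;0 0 0 0 0 0;0 0 0 0 0 0;0 0 0 0 0 0;0 0 -2 0 0 0;0 0 -4 0 0 0;0 0 -4 0 0 0" --hand 1

```text
clock: 21.95
eef_pos: [0.564, 0.0243, 0.2299]
orientation: [0.681, 0.732, -0.002, -0.002]
wrist_force: [1.3, -0.9, -0.2]
opening: 0.0853
```

```bash
python3 - <<'E'
from h import *
togo(.399,-.343,.21)
for n in ["side","scene","wrist"]:
  p,d,m=snap(n,"c6"+n); W=cloud(d,m)
  k=(d>0)&(np.hypot(W[...,0]-.5655,W[...,1]-.024)<.045)&(W[...,2]>.01)&(W[...,2]<.18); P=W[k]
  for a,b in [(.067,.077),(.08,.1),(.13,.17)]:
    q=P[(P[:,2]>a)&(P[:,2]<b)]
    if len(q): print(n,a,len(q),q.min(0).round(4),q.max(0).round(4))
E
```

```text
togo cm [-35.43 -19.11   2.11] jaw yaw deg 4.2 tilt tool x,y comp of down [-0.     0.007  1.   ] t 21.95 open 0.0853 F [ 1.3 -0.9 -0.2]
   level turn deg ax ay [-0.38 -0.  ]
side 0.067 240 [ 0.5334 -0.0044  0.0674] [0.5997 0.0604 0.0769]
side 0.08 59 [0.555  0.0222 0.0806] [0.5757 0.0391 0.1   ]
side 0.13 217 [0.5487 0.0053 0.1302] [0.5832 0.0462 0.1631]
scene 0.067 332 [ 0.5325 -0.0095  0.0671] [0.5986 0.0565 0.077 ]
scene 0.08 71 [0.5623 0.0133 0.0801] [0.5793 0.0363 0.0993]
scene 0.13 331 [0.5481 0.0046 0.1301] [0.5847 0.0427 0.1672]
wrist 0.067 1820 [0.5336 0.0007 0.0672] [0.5991 0.0568 0.0764]
wrist 0.08 85 [0.5558 0.0279 0.0801] [0.5771 0.0353 0.0998]
wrist 0.13 1440 [0.5488 0.006  0.13  ] [0.584  0.0417 0.1634]
```

View pics/c6side.png

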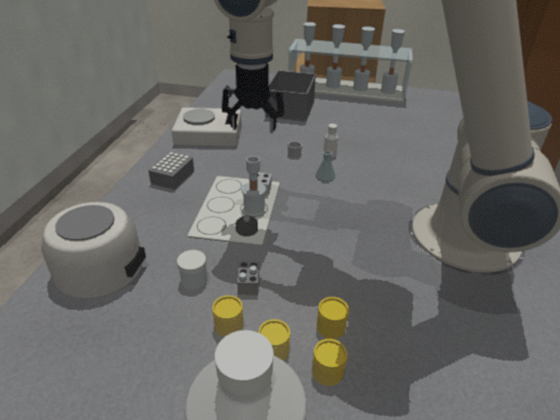

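View pics/c6wrist.png

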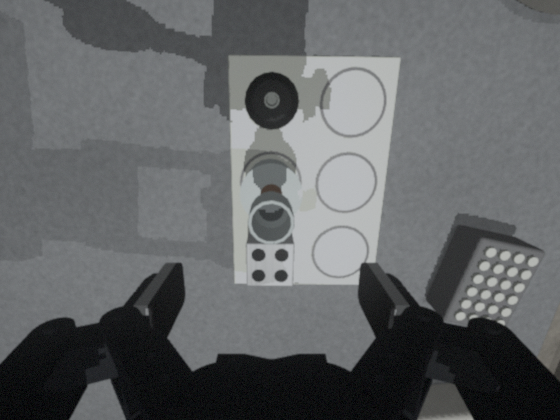

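Emit:
servo_tool --plan "-4 -2 0 -0.4 0 0;-4.5 -2.5 0 0 0 0;-4.5 -2.5 0 0 0 0;-4.5 -2.5 0 0 0 0;-4.5 -2.5 0 0 0 0;-4.5 -2.5 0 0 0 0;-4.5 -2.4 0 0 0 0;-2.5 -1.3 0 0 0 0;0 0 0 0 0 0;0 0 0 0 0 0"

```text
clock: 23.35
eef_pos: [0.3997, -0.3309, 0.2201]
orientation: [0.681, 0.733, 0.001, -0.004]
wrist_force: [0.5, 0.2, 0.2]
opening: 0.0854
```

```bash
python3 - <<'E'
from h import *
from scipy.optimize import least_squares
togo(.3995,-.342,.08)
p,d,m=snap("wrist","w7"); W=cloud(d,m)
for c,zb,r,l in [((.3995,-.342),(.085,.112),.014,"cap"),((.3995,-.342),(.01,.062),.022,"body"),((.5145,-.31),(.005,.04),.0235,"cup")]:
    k=(d>0)&(np.hypot(W[...,0]-c[0],W[...,1]-c[1])<r+.012)&(W[...,2]>zb[0])&(W[...,2]<zb[1]); P=W[k]
    if len(P)>20:
        f=least_squares(lambda q:np.hypot(P[:,0]-q[0],P[:,1]-q[1])-r,c,loss="soft_l1",f_scale=.002); print(l,len(P),f.x,P.max(0),P.min(0),(P.max(0)+P.min(0))/2)
E
```

```text
togo cm [-1.21 -0.04 14.  ] jaw yaw deg 4.2 tilt tool x,y comp of down [-0.007  0.004  1.   ] t 23.35 open 0.0854 F [0.5 0.2 0.2]
   level turn deg ax ay [-0.25 -0.42]
cap 811 [ 0.39941643 -0.34420218] [ 0.41308871 -0.32958953  0.10671834] [ 0.38543386 -0.35712414  0.08533174] [ 0.39926129 -0.34335684  0.09602504]
body 299 [ 0.39941435 -0.34358725] [ 0.42035466 -0.3211543   0.06176249] [ 0.37776983 -0.34522239  0.01055228] [ 0.39906225 -0.33318835  0.03615739]
cup 1115 [ 0.51275382 -0.31020319] [ 0.53834012 -0.28754517  0.03940913] [ 0.49107114 -0.33470422  0.00501139] [ 0.51470563 -0.31112469  0.02221026]
```

View pics/w7.png

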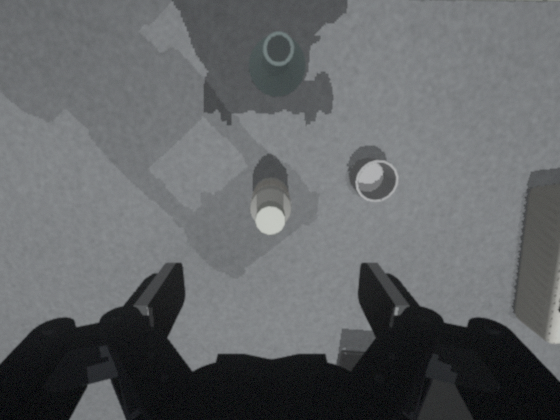

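Emit:
servo_tool --plan "-1.2 0 1 -0.2 -0.4 0;0 0 3 0 0 0;0 0 4 0 0 0;0 0 3 0 0 0;0 0 1 0 0 0;0 0 0 0 0 0;0 0 0 0 0 0;0 0 0 0 0 0;0 0 0 0 0 0;0 0 0 0 0 0"

```text
clock: 24.65
eef_pos: [0.4044, -0.3438, 0.0976]
orientation: [0.678, 0.735, -0.001, 0.004]
wrist_force: [0.6, -1.2, 1.0]
opening: 0.0854
```

```bash
python3 - <<'E'
from h import *
togo(.3993,-.3437,.08)
E
```

```text
togo cm [ 0.07 -0.52  1.76] jaw yaw deg 4.6 tilt tool x,y comp of down [ 0.006 -0.004  1.   ] t 24.65 open 0.0854 F [ 0.6 -1.2  1. ]
   level turn deg ax ay [0.22 0.36]
```

Emit:
servo_tool --plan "0.1 -0.3 0.7 0.2 0.3 0;0 -0.2 0.7 0 0 0;0 0 0.3 0 0 0;0 0 0 0 0 0;0 0 0 0 0 0;0 0 0 0 0 0;0 0 0 0 0 0;0 0 0 0 0 0;0 0 0 0 0 0;0 0 0 0 0 0" --hand -1 --force 40

```text
clock: 25.9
eef_pos: [0.399, -0.3434, 0.0794]
orientation: [0.678, 0.735, -0.0, 0.0]
wrist_force: [-1.0, 1.3, 3.6]
opening: 0.0267
```

```bash
python3 - <<'E'
from h import *
togo(.3993,-.3437,.2)
E
```

```text
togo cm [ -0.04   0.03 -12.06] jaw yaw deg 4.6 tilt tool x,y comp of down [ 0.001 -0.     1.   ] t 25.9 open 0.0267 F [-1.   1.3  3.6]
   level turn deg ax ay [0.01 0.04]
```

Emit:
servo_tool --plan "0 0 -3 0 0 0;0 0 -4 0 0 0;1 1 -4 0 0 0;3.2 3.7 0 0 0 0;3.8 4.2 0 0 0 0;3.8 4.2 0 0 0 0;3.8 4.2 0 0 0 0;3.8 4.2 0 0 0 0;3.2 3.7 0 0 0 0;2 2.3 0 0 0 0"

```text
clock: 27.15
eef_pos: [0.6602, -0.0692, 0.1905]
orientation: [0.68, 0.733, -0.0, -0.001]
wrist_force: [-0.2, -1.0, -1.1]
opening: 0.0269
```

```bash
python3 - <<'E'
from h import *
togo(.6668,-.0655,.0855)
E
```

```text
togo cm [ 0.31  0.7  10.5 ] jaw yaw deg 4.3 tilt tool x,y comp of down [-0.001  0.001  1.   ] t 27.15 open 0.0269 F [-0.2 -1.  -1.1]
   level turn deg ax ay [-0.08 -0.05]
```

Emit:
servo_tool --plan "0 0 0 0 0 0;0 0 2 0 0 0;0 0 3 0 0 0;0 0 2 0 0 0;0 0 1 0 0 0;0 0 0 0 0 0;0 0 0 0 0 0;0 0 0 0 0 0;0 0 0 0 0 0;0 0 0 0 0 0"

```text
clock: 28.4
eef_pos: [0.6598, -0.0701, 0.1092]
orientation: [0.68, 0.734, -0.0, -0.0]
wrist_force: [0.2, -0.5, -1.5]
opening: 0.0265
```

```bash
python3 - <<'E'
from h import *
from scipy.optimize import least_squares
togo(.6668,-.0655,.0855)
s=sense()["eef_pos"]
for n in ["scene","side"]:
  p,d,m=snap(n,"b8"+n); W=cloud(d,m)
  for a,b in [(s[2]-.08,s[2]-.05),(s[2]-.05,s[2]-.02)]:
    P=W[(d>0)&(np.hypot(W[...,0]-s[0],W[...,1]-s[1])<.035)&(W[...,2]>max(a,.012))&(W[...,2]<b)]
    if len(P)>10:
      f=least_squares(lambda q:np.hypot(P[:,0]-q[0],P[:,1]-q[1])-.022,s[:2],loss="soft_l1",f_scale=.002); print(n,len(P),f.x-s[:2])
E
```

```text
togo cm [0.4  0.73 2.37] jaw yaw deg 4.4 tilt tool x,y comp of down [-0.  0.  1.] t 28.4 open 0.0265 F [ 0.2 -0.5 -1.5]
   level turn deg ax ay [-0.03 -0.  ]
scene 174 [-0.00094595 -0.00180439]
scene 231 [-0.00066105 -0.00143615]
side 129 [0.00054443 0.00169884]
side 142 [0.00091881 0.00179759]
```

View pics/b8side.png

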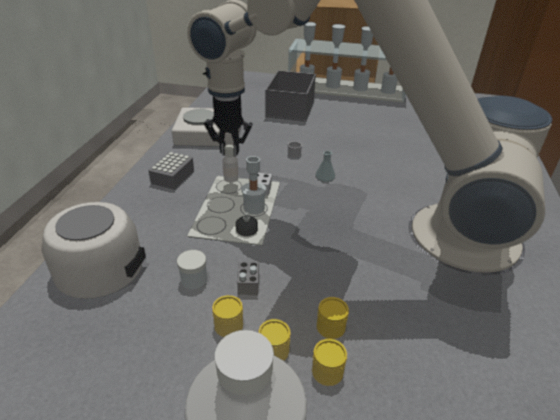

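Emit:
servo_tool --plan "0.4 0.7 0 0 0 0;0 0 0 0 0 0;0 0 0.8 0 0 0;0 0 0.6 0 0 0;0 0 0.4 0 0 0;0 0 0.2 0 0 0;0 0 0 0 0 0;0 0 0 0 0 0;0 0 0 0 0 0;0 0 0 0 0 0"

```text
clock: 29.75
eef_pos: [0.6669, -0.0652, 0.0874]
orientation: [0.68, 0.734, -0.0, -0.0]
wrist_force: [-0.5, 0.3, -1.2]
opening: 0.0268
```

```bash
python3 - <<'E'
from h import *
togo(.6668,-.0655,.0855)
E
```

```text
togo cm [-0.03 -0.01  0.19] jaw yaw deg 4.4 tilt tool x,y comp of down [-0.     0.001  1.   ] t 29.75 open 0.0268 F [-0.5  0.3 -1.2]
   level turn deg ax ay [-0.05 -0.01]
```

Emit:
servo_tool --plan "0 0 0.1 0 0 0;0 0 0.1 0 0 0;0 0 0 0 0 0;0 0 0 0 0 0;0 0 0 0 0 0;0 0 0 0 0 0;0 0 0 0 0 0;0 0 0 0 0 0;0 0 0 0 0 0;0 0 0 0 0 0"

```text
clock: 31.0
eef_pos: [0.667, -0.0652, 0.0854]
orientation: [0.68, 0.734, -0.0, -0.0]
wrist_force: [-0.3, 0.4, -0.7]
opening: 0.0266
```

Emit:
servo_tool --plan "0 0 0 0 0 0;0 0 0 0 0 0;0 0 0 0 0 0;0 0 0 0 0 0;0 0 0 0 0 0;0 0 0 0 0 0;0 0 0 0 0 0;0 0 -2 0 0 0;0 0 -4 0 0 0;0 0 -4 0 0 0" --hand 1

```text
clock: 32.25
eef_pos: [0.6653, -0.0649, 0.1847]
orientation: [0.68, 0.734, -0.002, -0.003]
wrist_force: [1.0, -0.2, -0.1]
opening: 0.0855
```

```bash
python3 - <<'E'
from h import *
togo(.5145,-.311,.16)
for n in ["side","scene","wrist"]:
  p,d,m=snap(n,"b9"+n); W=cloud(d,m)
  P=W[(d>0)&(np.hypot(W[...,0]-.6668,W[...,1]+.0655)<.035)&(W[...,2]<.125)]
  for a,b in [(.02,.06),(.095,.12)]:
    q=P[(P[:,2]>a)&(P[:,2]<b)]
    if len(q): print(n,a,len(q),q.min(0).round(4),q.max(0).round(4))
E
```

```text
togo cm [-23.39 -16.9    2.55] jaw yaw deg 4.4 tilt tool x,y comp of down [-0.002  0.007  1.   ] t 32.25 open 0.0855 F [ 1.  -0.2 -0.1]
   level turn deg ax ay [-0.38 -0.1 ]
side 0.02 176 [ 0.6448 -0.0685  0.0201] [ 0.687  -0.0369  0.0599]
side 0.095 85 [ 0.6534 -0.0758  0.0954] [ 0.6807 -0.0465  0.1129]
scene 0.02 287 [ 0.6499 -0.0805  0.0204] [ 0.69  -0.042  0.06 ]
scene 0.095 176 [ 0.6532 -0.0793  0.0951] [ 0.6808 -0.0518  0.1172]
wrist 0.02 269 [ 0.6461 -0.0591  0.0201] [ 0.6883 -0.0432  0.0599]
wrist 0.095 1060 [ 0.6535 -0.0794  0.0951] [ 0.6805 -0.0515  0.1134]
```

View pics/b9wrist.png

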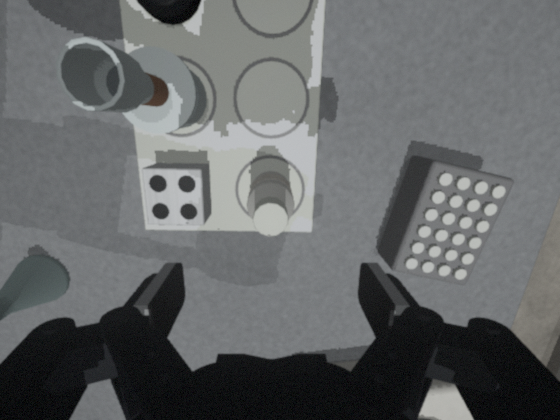

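Emit:
servo_tool --plan "-3 -2 0 -0.4 -0.1 0;-4 -2.9 0 0 0 0;-4.2 -3 0 0 0 0;-4.2 -3 0 0 0 0;-4.2 -3 0 0 0 0;-2.5 -1.8 0 0 0 0;-1.3 -1.2 0 0 0 0;0 0 0 0 0 0;0 0 0 0 0 0;0 0 0 0 0 0"

```text
clock: 33.65
eef_pos: [0.5098, -0.3145, 0.1779]
orientation: [0.678, 0.735, 0.001, -0.002]
wrist_force: [0.1, 0.4, -0.1]
opening: 0.0854
```

```bash
python3 - <<'E'
from h import *
togo(.5145,-.311,.008)
p,d,m=snap("wrist","w10"); W=cloud(d,m)
P=W[(d>0)&(np.hypot(W[...,0]-.5145,W[...,1]+.311)<.04)&(W[...,2]>.03)&(W[...,2]<.05)]
print(len(P),P.min(0),P.max(0),(P.min(0)+P.max(0))/2)
E
```

```text
togo cm [ 0.24  0.53 16.99] jaw yaw deg 4.6 tilt tool x,y comp of down [-0.005  0.002  1.   ] t 33.65 open 0.0854 F [ 0.1  0.4 -0.1]
   level turn deg ax ay [-0.13 -0.27]
564 [ 0.49139436 -0.33471684  0.03002385] [ 0.53795472 -0.28757691  0.03984958] [ 0.51467454 -0.31114688  0.03493672]
```

View pics/w10.png

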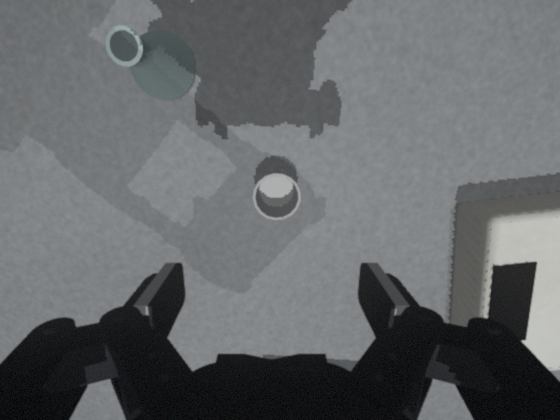

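Emit:
servo_tool --plan "0.2 0.5 1 -0.1 -0.3 0;0 0 3 0 0 0;0 0 4 0 0 0;0 0 4 0 0 0;0 0 2 0 0 0;0 0 0.5 0 0 0;0 0 0 0 0 0;0 0 0 0 0 0;0 0 0 0 0 0;0 0 0 0 0 0"

```text
clock: 34.95
eef_pos: [0.5194, -0.3093, 0.0288]
orientation: [0.677, 0.736, -0.0, 0.003]
wrist_force: [-0.2, -0.4, -0.0]
opening: 0.0851
```

```bash
python3 - <<'E'
from h import *
togo(.5147,-.3111,.008)
E
```

```text
togo cm [-0.13 -0.49  2.07] jaw yaw deg 4.8 tilt tool x,y comp of down [ 0.005 -0.004  1.   ] t 34.95 open 0.0851 F [-0.2 -0.4 -0. ]
   level turn deg ax ay [0.23 0.27]
```

Emit:
servo_tool --plan "-0.1 -0.4 0.7 0.2 0.3 0;0 -0.1 0.7 0 0 0;0 0 0.6 0 0 0;0 0 0 0 0 0;0 0 0 0 0 0;0 0 0 0 0 0;0 0 0 0 0 0;0 0 0 0 0 0;0 0 0 0 0 0;0 0 0 0 0 0" --hand -1 --force 40

```text
clock: 36.2
eef_pos: [0.5147, -0.3119, 0.0095]
orientation: [0.677, 0.736, 0.001, 0.002]
wrist_force: [-1.7, 1.2, 9.6]
opening: 0.0464
```

```bash
python3 - <<'E'
from h import *
togo(.5147,-.3111,.2)
E
```

```text
togo cm [  0.05   0.06 -19.05] jaw yaw deg 4.8 tilt tool x,y comp of down [ 0.002 -0.003  1.   ] t 36.2 open 0.0464 F [-1.7  1.2  9.6]
   level turn deg ax ay [0.18 0.09]
```

Emit:
servo_tool --plan "0 0 -2 0.2 0.1 0;0 0 -5 0 0 0;0 0 -5 0 0 0;0 0 -5 0 0 0;1 0.5 -3 0 0 0;3.5 1.5 0 0 0 0;4.5 2 0 0 0 0;4.5 2 0 0 0 0;4.5 2 0 0 0 0;4 1.7 0 0 0 0"

```text
clock: 37.45
eef_pos: [0.5936, -0.0809, 0.2107]
orientation: [0.679, 0.734, -0.001, -0.003]
wrist_force: [-0.1, -0.5, -1.4]
opening: 0.0463
```

```bash
python3 - <<'E'
from h import *
togo(.6548,.1241,.21)
E
```

```text
togo cm [19.96  7.69  0.11] jaw yaw deg 4.4 tilt tool x,y comp of down [-0.004  0.006  1.   ] t 37.45 open 0.0463 F [-0.1 -0.5 -1.4]
   level turn deg ax ay [-0.33 -0.23]
```

Emit:
servo_tool --plan "3.5 1.5 0 -0.3 -0.2 0;4.5 2 0 0 0 0;4.5 1.7 0 0 0 0;4 1.5 0 0 0 0;2 1 0 0 0 0;0 0 0 0 0 0;0 0 0 0 0 0;0 0 2 0 0 0;0 0 4 0 0 0;0 0 3 0 0 0"

```text
clock: 38.7
eef_pos: [0.6573, 0.1136, 0.1162]
orientation: [0.68, 0.733, -0.001, -0.0]
wrist_force: [-0.3, -0.6, -1.1]
opening: 0.0465
```

```bash
python3 - <<'E'
from h import *
togo(.6548,.1241,.0155)
E
```

```text
togo cm [ 1.07 -0.15 10.07] jaw yaw deg 4.3 tilt tool x,y comp of down [0.    0.002 1.   ] t 38.7 open 0.0465 F [-0.3 -0.6 -1.1]
   level turn deg ax ay [-0.09  0.01]
```

Emit:
servo_tool --plan "0 0 0 0 0 0;1 -0.2 0 0 0 0;0 0 2 0 0 0;0 0 2 0 0 0;0 0 1 0 0 0;0 0 0 0 0 0;0 0 0 0 0 0;0 0 0 0 0 0;0 0 0 0 0 0;0 0 0 0 0 0"

```text
clock: 39.95
eef_pos: [0.6573, 0.1233, 0.0732]
orientation: [0.681, 0.732, 0.003, 0.002]
wrist_force: [-0.1, -0.5, -0.9]
opening: 0.0463
```

```bash
python3 - <<'E'
from h import *
togo(.6548,.1241,.0155)
p,d,m=snap("wrist","w11"); W=cloud(d,m);s=sense()["eef_pos"]
a,b,mm=snap("scene","s11"); W2=cloud(b,mm); p3,d3,m3=snap("side","sd11"); W3=cloud(d3,m3)
for WW,dd in [(W,d),(W2,b),(W3,d3)]:
  P=WW[(dd>0)&(np.hypot(WW[...,0]-s[0],WW[...,1]-s[1])<.027)&(WW[...,2]<s[2]+.04)&(WW[...,2]>.015)]
  if len(P): print(len(P),P.min(0)-s,P.max(0)-s)
E
```

```text
togo cm [ 0.1  -0.29  5.77] jaw yaw deg 4.2 tilt tool x,y comp of down [-0.    -0.007  1.   ] t 39.95 open 0.0463 F [-0.1 -0.5 -0.9]
   level turn deg ax ay [ 0.41 -0.01]
10958 [-0.02645012 -0.02381036 -0.00915463] [0.02538977 0.02411659 0.03999472]
436 [-0.02578044 -0.02403899 -0.0070576 ] [0.0238133  0.02372542 0.0399333 ]
352 [-0.02531884 -0.02032796 -0.0110777 ] [0.02563808 0.02688178 0.0395098 ]
```

View pics/w11.png

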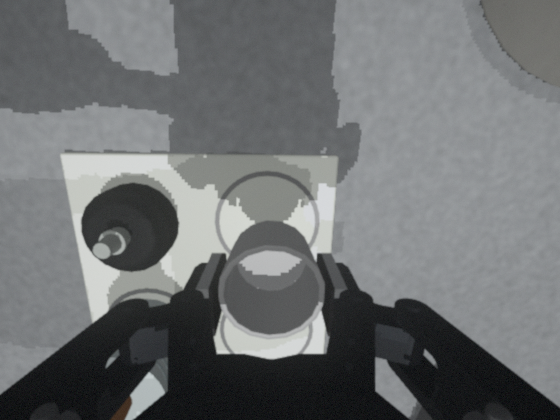

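View pics/s11.png

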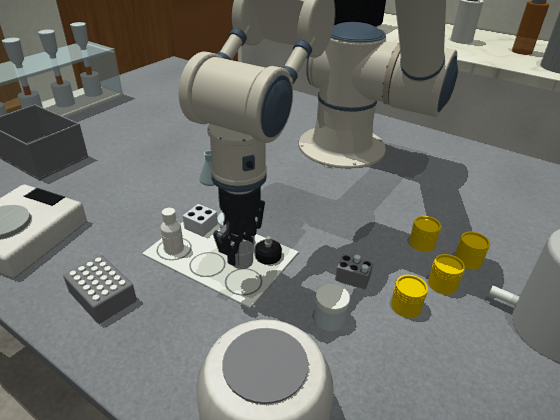

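Emit:
servo_tool --plan "0.1 -0.2 1 0.4 0 0;0 0 2 0 0 0;0 0 1 0 0 0;0 0 0 0 0 0;0 0 0 0 0 0;0 0 0 0 0 0;0 0 0 0 0 0;0 0 0 0 0 0;0 0 0 0 0 0;0 0 0 0 0 0"

```text
clock: 41.35
eef_pos: [0.655, 0.1241, 0.03]
orientation: [0.681, 0.732, -0.0, -0.0]
wrist_force: [-0.1, -0.1, -0.2]
opening: 0.0465
```

```bash
python3 - <<'E'
from h import *
togo(.6548,.1241,.0155)
E
```

```text
togo cm [-0.   -0.02  1.45] jaw yaw deg 4.2 tilt tool x,y comp of down [-0.     0.001  1.   ] t 41.35 open 0.0465 F [-0.1 -0.1 -0.2]
   level turn deg ax ay [-0.05 -0.01]
```

Emit:
servo_tool --plan "0 0 0.4 0 0 0;0 0 0.4 0 0 0;0 0 0.3 0 0 0;0 0 0.1 0 0 0;0 0 0 0 0 0;0 0 0.1 0 0 0;0 0 0 0 0 0;0 0 0 0 0 0;0 0 0 0 0 0;0 0 0 0 0 0"

```text
clock: 42.6
eef_pos: [0.655, 0.1241, 0.016]
orientation: [0.681, 0.732, -0.0, -0.0]
wrist_force: [-0.8, -0.2, -0.5]
opening: 0.0465
```

```bash
python3 - <<'E'
from h import *
togo(.6548,.1241,.0155)
E
```

```text
togo cm [ 0.   -0.02  0.05] jaw yaw deg 4.2 tilt tool x,y comp of down [-0.     0.001  1.   ] t 42.6 open 0.0465 F [-0.8 -0.2 -0.5]
   level turn deg ax ay [-0.05 -0.01]
```

Emit:
servo_tool --plan "0 0 0.05 0 0 0;0 0 0 0 0 0;0 0 0 0 0 0;0 0 0 0 0 0;0 0 0 0 0 0;0 0 0 0 0 0;0 0 0 0 0 0;0 0 0 0 0 0;0 0 0 0 0 0;0 0 0 0 0 0"

```text
clock: 43.85
eef_pos: [0.655, 0.1242, 0.0157]
orientation: [0.681, 0.732, -0.0, -0.0]
wrist_force: [-0.4, 0.3, 1.5]
opening: 0.0465
```

Emit:
servo_tool --plan "0 0 0 0 0 0;0 0 0 0 0 0;0 0 0 0 0 0;0 0 0 0 0 0;0 0 0 0 0 0;0 0 0 0 0 0;0 0 -2 0 0 0;0 0 -4 0 0 0;0 0 -5 0 0 0;0 0 -5 0 0 0" --hand 0.5

```text
clock: 45.1
eef_pos: [0.6535, 0.1239, 0.1806]
orientation: [0.681, 0.732, -0.002, -0.002]
wrist_force: [0.5, 0.2, 0.1]
opening: 0.064
```

Emit:
servo_tool --plan "0 0 -4 0 0 0;0 0 -4 0 0 0;0 0 0 0 0 0;4 0 0 0 0 0;4 0 0 0 0 0;4 0 0 0 0 0;2 0 0 0 0 0;0 0 0 0 0 0;0 0 0 0 0 0;0 0 0 0 0 0"

```text
clock: 46.35
eef_pos: [0.6433, 0.2642, 0.2758]
orientation: [0.682, 0.731, 0.002, 0.002]
wrist_force: [-0.2, -0.0, -0.0]
opening: 0.0642
```

```bash
python3 - <<'E'
from h import *
from scipy.optimize import least_squares
togo(.6548,.1241,.2)
it=[("cup",(.6548,.1241),(.012,.05),.024),("bottle",(.6668,-.0655),(.015,.07),.022),("bcap",(.6668,-.0655),(.09,.115),.014),("jar",(.566,.0233),(.012,.066),.03),("collar",(.566,.0233),(.067,.078),.033),("res",(.566,.0233),(.13,.17),.018),
("lid",(.630,.3175),(.01,.07),.0315),("flask",(.396,-.197),(.08,.09),.014),("rack",(.507,.302),(.03,.06),.03)]
O=np.array([.566,.0233]);t=np.radians(3.6);Rm=np.array([[np.cos(t),-np.sin(t)],[np.sin(t),np.cos(t)]])
for n in ["side","scene","wrist"]:
  p,d,m=snap(n,"f"+n); W=cloud(d,m)
  for l,c,zb,r in it:
    P=W[(d>0)&(np.hypot(W[...,0]-c[0],W[...,1]-c[1])<r+.01)&(W[...,2]>zb[0])&(W[...,2]<zb[1])]
    if len(P)>15:
      mid=(P.min(0)+P.max(0))/2; f=least_squares(lambda q:np.hypot(P[:,0]-q[0],P[:,1]-q[1])-r,c,loss="soft_l1",f_scale=.002)
      print(n,l,len(P),"mid",mid[:2].round(4),"fit",f.x.round(4),"zmax",P[:,2].max().round(4),"board mm",(Rm.T@(f.x-O)*1000).round(1))
E
```

```text
togo cm [-14.05   0.11   7.59] jaw yaw deg 4.0 tilt tool x,y comp of down [ 0.001 -0.006  1.   ] t 46.35 open 0.0642 F [-0.2 -0.  -0. ]
   level turn deg ax ay [0.36 0.05]
side cup 315 mid [0.6543 0.1281] fit [0.655  0.1279] zmax 0.0453 board mm [95.4 98.8]
side bottle 247 mid [ 0.6653 -0.0544] fit [ 0.6681 -0.0634] zmax 0.07 board mm [ 96.4 -93. ]
side bcap 99 mid [ 0.6658 -0.062 ] fit [ 0.6674 -0.0637] zmax 0.1146 board mm [ 95.7 -93.1]
side jar 340 mid [0.5656 0.0423] fit [0.5659 0.0254] zmax 0.0659 board mm [-0.   2.2]
side collar 241 mid [0.566  0.0269] fit [0.5688 0.0178] zmax 0.078 board mm [ 2.5 -5.7]
side res 218 mid [0.5664 0.028 ] fit [0.5666 0.0259] zmax 0.1637 board mm [0.7 2.6]
side lid 883 mid [0.6297 0.3197] fit [0.631  0.3163] zmax 0.067 board mm [ 83.3 288.4]
side flask 34 mid [ 0.3962 -0.1942] fit [ 0.3984 -0.1996] zmax 0.0864 board mm [-181.3 -211.9]
side rack 490 mid [0.5054 0.3035] fit [0.517  0.3079] zmax 0.0548 board mm [-31.  287.2]
scene cup 569 mid [0.6588 0.1243] fit [0.655  0.1248] zmax 0.0497 board mm [95.2 95.7]
scene bottle 396 mid [ 0.6692 -0.0595] fi
[... 431 characters left out ...]
.63   0.3156] fit [0.6278 0.3141] zmax 0.0699 board mm [ 79.9 286.3]
scene flask 42 mid [ 0.3949 -0.1984] fit [ 0.3927 -0.2029] zmax 0.0899 board mm [-187.2 -214.9]
scene rack 650 mid [0.5055 0.3011] fit [0.4996 0.3017] zmax 0.0589 board mm [-48.8 282. ]
wrist cup 781 mid [0.6552 0.1256] fit [0.6551 0.1275] zmax 0.0454 board mm [95.5 98.4]
wrist jar 635 mid [0.5753 0.0373] fit [0.5656 0.0237] zmax 0.066 board mm [-0.3  0.5]
wrist collar 672 mid [0.5765 0.0281] fit [0.5544 0.021 ] zmax 0.0777 board mm [-11.7  -1.5]
wrist lid 2318 mid [0.63   0.3164] fit [0.6309 0.3063] zmax 0.0664 board mm [ 82.5 278.4]
wrist rack 2098 mid [0.5058 0.3013] fit [0.4949 0.2996] zmax 0.0539 board mm [-53.6 280.2]
```

View pics/fscene.png

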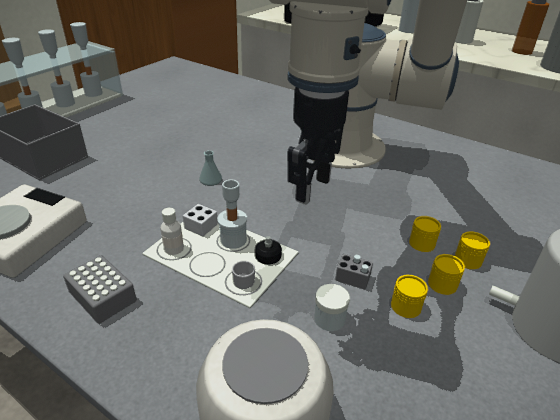

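View pics/fside.png

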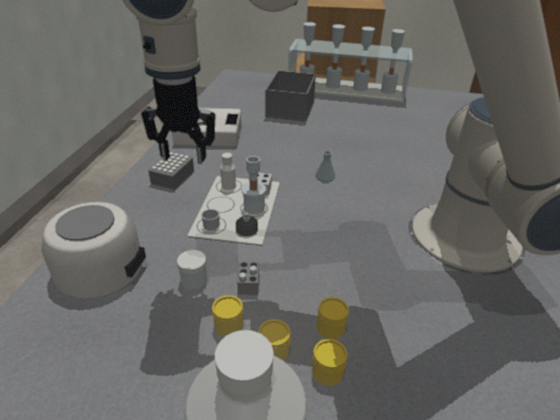

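View pics/fwrist.png

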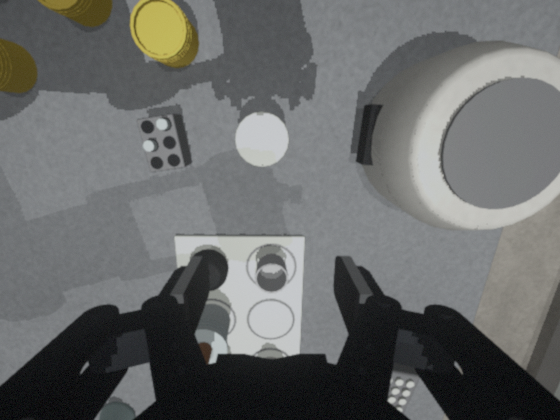

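```bash
python3 -c "
from h import *
print(workorder.hand_in()); print(sense()['clock'])"
```

```text
the job is handed in; nothing more can be done
None
the job is handed in; nothing more can be done
```

The job is done and handed in at about 46.5 s of the 96 s allowed. I stood the frosted jar on the ring between the block and the port, then seated the resin column in it. After that I stood the capped bottle behind the block and the steel cup behind the port. Everything has been let go, and the gripper is clear above the bench.

**Final positions:** All four stand upright in the last pictures. Averaged over the cameras, each is within about 1–3 mm of its ring centre, with the cup furthest off.

**Column:** The collar lies flat on the jar's rim, with the top of the column near 0.162 m as expected. A radius fit to the collar was several mm off and differed between cameras. I did not trust it, because its points are partly hidden; the collar's extents and the reservoir fit agree on the ring centre.

**Camera disagreement:** The side camera reads about 2–4 mm further along +y than the scene camera for the same things, and the last wrist fit of the cup was also about 3 mm off in y. The gripper released the cup within 0.3 mm of its ring centre.

**Bystanders:** The lidded jar, flask and tube rack show the same positions as at the start, as far as the cameras can tell.

**Forces:** The wrist force never read above about 10 N at the readings I took.

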